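# Pack the clay-toy gift tray

## Task

Pack the customer's gift tray: stand the donkey with the side baskets lengthwise in the oblong box, the lidded pot in the large square box, the jug with the handle in the small square box and the flowered skull in the round box. It is all fired clay, so set each toy down gently, upright on the floor of its box. Leave the donkey without baskets and the vase without a handle standing where they are.

Things in the scene. Friction and masses are not known exactly. Their poses are not given: they have to be found in the camera images.
- donkey_baskets: clay donkey with two side baskets, 95 mm long, 82 high, 68-122 g. Origin: on the ground midway between the feet (they cover 53 x 25 mm); x along the body, head at -x; z up. Flat basket faces 54 mm apart along y, x -17 to 19 mm, z 25 to 51 mm: take it there. It and all loose goods stand on the counter at shuffled places, any yaw
- lidded_pot: round clay pot with two ears and a domed lid with a 16 mm ball knob (centre z = 66 mm), all one piece, 74 mm high, 82-149 g. Foot 40 mm; widest, 60 mm, at z 24 to 38 mm. Ears on +y and -y reach 44 mm from the axis at z = 38 mm, so take it along x. Origin: centre of underside, z up. Shuffled place, any yaw
- jug_handle: slim clay jug with a loop handle, 66 mm high, 52-95 g. Foot 32 mm; widest, 44 mm, at z 24 to 40 mm. The handle on +y reaches 44 mm from the axis, z 23 to 64 mm, so take it along x. Origin: centre of underside on the jug's axis, z up. Shuffled place, any yaw
- skull: white clay skull painted with flowers, 61 mm high, 51 mm front to back, 75-135 g. Face at -x. Widest, 50 mm along y over the temples, at z 30 to 40 mm: take it there. Its foot covers x -22 to 22 mm, y -16 to 16 mm. Origin: centre of underside, z up. Shuffled place, any yaw
- box_oblong: open oblong box of light wood, for the donkey with baskets: outside 94 mm along x, 58 along y; inside 86 x 50. Walls 16 mm high, 4 thick; floor 4 mm thick (a toy stands 4 mm above the origin). One of four boxes in a row, order varies, 104 mm apart, in a dark wood tray (rim 18 mm high). Fixed. Origin: centre of underside, z up
- box_large: larger of two square open boxes of light wood, for the lidded pot: outside 88 x 88 mm, inside 80 x 80. Walls 16 mm high, 4 thick; floor 4 mm thick (a toy stands 4 mm above the origin). One of four boxes in a row, order varies, 104 mm apart, in a dark wood tray (rim 18 mm high). Fixed. Origin: centre of underside, z up
- box_small: smaller of two square open boxes of light wood, for the jug with handle: outside 68 x 68 mm, inside 60 x 60. Walls 16 mm high, 4 thick; floor 4 mm thick (a toy stands 4 mm above the origin). One of four boxes in a row, order varies, 104 mm apart, in a dark wood tray (rim 18 mm high). Fixed. Origin: centre of underside, z up
- box_round: round open box of light wood, for the skull: outside diameter 76 mm, inside 68. Walls 16 mm high, 4 thick; floor 4 mm thick (a toy stands 4 mm above the origin). One of four boxes in a row, order varies, 104 mm apart, in a dark wood tray (rim 18 mm high). Fixed. Origin: centre of underside, z up
- donkey_plain: look-alike that stays where it is: the same clay donkey without baskets, 26 mm wide. Origin and axes as for the other donkey. Shuffled place, any yaw
- vase: look-alike that stays where it is: shaped like the jug but with no handle, 44 mm wide, 66 high. Origin: centre of underside. Shuffled place. Other goods standing among them, not part of the order: brass bell 92 mm high, tin star with candle 77 mm high, coin dish, roll of tape
Not all that is in view belongs to the job. Leave any blue look-alike of the lidded_pot alone.

How it is judged:
By the outcome, as a careful person would: the job done as asked, in the order asked, and still so for the second after the job is handed in, with the robot touching nothing.
It also fails if it takes over 106 s, if anything falls off the work surface, if the arm or the gripper's body presses on something with over 40 N, if the wrist force passes 120 N, or if a joint passes its speed limit or range.

## Robot

A 6-joint arm with a two-finger parallel gripper is mounted at the origin on the work surface. World frame = base frame: x ahead of the robot, y to its left, z up, the work surface at z = 0. Lengths are in mm, angles in rad, forces in N, time in s.
With the tool pointing down it reaches from about 325 to 775 mm from the base axis. Payload 5.5 kg.
Tool frame: the origin (TCP) lies midway between the tips of the shut fingers; the grasp point (between the pads) lies 19 mm behind it; z points along the fingers, y is the line along which they close (so a half turn about z gives the same grasp; the last joint's range is limited). The gripper opens to 85 mm and grips with 20 to 120 N. Pads are 22 mm wide; open, the fingers measure 114 mm over their backs; the gripper's body (76 mm by 85 mm) begins 54 mm behind the grasp point. The pads swing forward as they close: fully open they stand 13 mm farther back than shut.
Start: joints at [1.184, 0.091, 1.231, -0, 1.82, -0.057], TCP at [194.317, 567.677, 231.275] pointing down, gripper open.
Joint ranges: [-2.87, 2.87], [-0.86, 2.18], [0.17, 2.46], [-1.51, 4.65], [0.06, 2.69], [-2.65, 2.65]. Speed limits (rad/s): [2.57, 2.57, 3.01, 3.14, 3.14, 3.14].

## Interface

Orientations are given as a rotation vector (axis times angle).
In Python, from plant import * gives the robot as it stands.
- The arm moves only by the tool jog_arm, never from a script. Its argument "plan" is a list of rows, each an object with "dp": the shift along the tool's x, y, z in units of 30 mm (1.0 is 30 mm), a list of three; "spin": the turn about the tool's z in units of 8 degrees (1.0 is 8 degrees); "fingers": the finger opening in mm, from 0 to 85.4. A call has 1 to 10 rows; each row is the pose to reach, as a shift and turn from the pose commanded when the call began, along the tool's axes at that moment; what a row does not reach only later rows make up. A row lasts 1/10 s, in which the tool goes at most 50 mm and 8.59 degrees, less where a joint would pass 70% of its speed; a pose out of reach is approached as far as the arm can. A call with a gripper value outside its range is refused whole. The fingers move at their own pace and stop on an object; the grip force is fixed at half the most. Time passes only in rows, so rows that repeat a pose let the fingers close. It gives the time, the measured TCP pose, the force, the opening and the grip force at its end, in the units of the state.
- state(): the state, without advancing time (a new reading comes with each control period).
- camera(name): name is "scene" or "top" or "wrist"; returns (picture, depth): 384x512x3 uint8, red, green, blue; 384x512 float32, mm along the optical axis (not along the pixel's ray), 0 where there is no reading.
- camera_params(name): a dict with "intrinsics" (3x3 intrinsics, pixels), "rvec" (rotation vector, rad) and "tvec" (3), from world to camera coordinates, as OpenCV has them; the wrist camera has in their place "tool_from_camera" (4x4, takes a point from camera to tool coordinates, whose origin is the TCP and whose axes are the flange's). Camera axes: x right, y down, z forward; pixel columns grow to the right and rows downward; lengths in mm; the calibration is good to about 2 mm. A picture is of the moment at which its call begins: read the wrist's pose just before it. camera_params takes no time and is no camera call.
- close_job(): hands the job in; it is judged then, once.
The state is a dict: "clock": time; "qpos": joint angles; "dq": joint speeds; "joint_torque": joint torques, N m; "tcp_pos": TCP position; "tool_rot": TCP orientation; "ft_force": force on the tool from outside, world axes, zero at the start; "torque": the same for the moment, N m; "opening": finger opening in mm; "grip_force": force on a finger pad.
Only numpy, scipy, OpenCV 4.12 (cv2) and the standard library are available. Lean on these libraries where they do the work, as an engineer would, in place of code of your own. Each camera call takes 0.05 s, during which the arm holds its last target. There are 200 camera calls.

## Working session

There is one attempt and no reset: what is moved stays moved. The work goes in short steps, Python scripts to look and compute and a tool call to move; the robot and the scene stay as the last step left them, time stands still between calls to the robot, and variables do not carry over. Pictures are saved under pics/ and viewed, at most 14 in all, crops included, and the job is handed in when it is done.

Besides the shell and the picture viewer there is one more tool, called after "Request:" in YAML: its name, and indented under it one key for each argument. jog_arm: Moves the arm, as the interface text tells. Its arguments: {"type":"object","properties":{"plan":{"type":"array","items":{"type":"object","properties":{"dp":{"type":"array","items":{"type":"number"}},"spin":{"type":"number"},"fingers":{"type":"number"}}}}},"required":["plan"]}

```bash
mkdir -p pics; cat > h.py <<'E'
from plant import *
import numpy as np, cv2
from scipy.spatial.transform import Rotation as R
def grab(n):
    p,d=camera(n); np.savez(f'pics/{n}.npz',p=p,d=d); return p,d
def cloud(n,d):
    c=camera_params(n);K=np.array(c['intrinsics']);M=R.from_rotvec(np.ravel(c['rvec'])).as_matrix();t=np.ravel(c['tvec'])
    v,u=np.indices(d.shape)
    P=np.stack([(u-K[0,2])/K[0,0]*d,(v-K[1,2])/K[1,1]*d,d],-1)
    return (P-t)@M
E
python3 - <<'E'
from h import *
for n in('scene','top'):
    p,d=grab(n); c=cv2.resize(p[...,::-1],None,fx=1.5625,fy=1.5625,interpolation=cv2.INTER_CUBIC); cv2.imwrite(f'pics/{n}.png',c)
    W=cloud(n,d); print(n, W[d>0].min(0),W[d>0].max(0), -R.from_rotvec(np.ravel(camera_params(n)['rvec'])).as_matrix().T@np.ravel(camera_params(n)['tvec']))
print(state())
E
```

```text
scene [-1378.40975966  -666.64644139  -763.62358562] [ 989.91540916 2275.31485599  427.31485146] [1179.91965094 -451.21903474  569.63491967]
top [ -101.56937235 -1392.71196141  -768.19868971] [1646.23173903 1437.37464677  554.21804479] [ 391.908777    -27.62629208 1092.62903571]
{'clock': 0.1, 'qpos': array([ 1.18430054e+00,  9.17853040e-02,  1.23177918e+00, -1.29953761e-06,
        1.81979488e+00, -5.66841847e-02]), 'dq': array([ 0.00056223, -0.001366  , -0.00426059, -0.00085574, -0.00317428,
       -0.00075724]), 'joint_torque': array([ 1.86026082e-03, -4.60213530e+01, -4.19220185e+01, -1.15500593e-04,
        1.04203995e-02, -3.99613185e-06]), 'tcp_pos': array([194.21580277, 567.42803803, 230.25515724]), 'tool_rot': array([-5.15658768e-01, -3.09859021e+00,  2.70738487e-03]), 'ft_force': array([ 0.10453185, -0.01118612,  0.74151595]), 'torque': array([ 0.03860519, -0.04220315,  0.03061665]), 'grip_force': 0.0, 'opening': 85.46951982210017}
```

View pics/top.png

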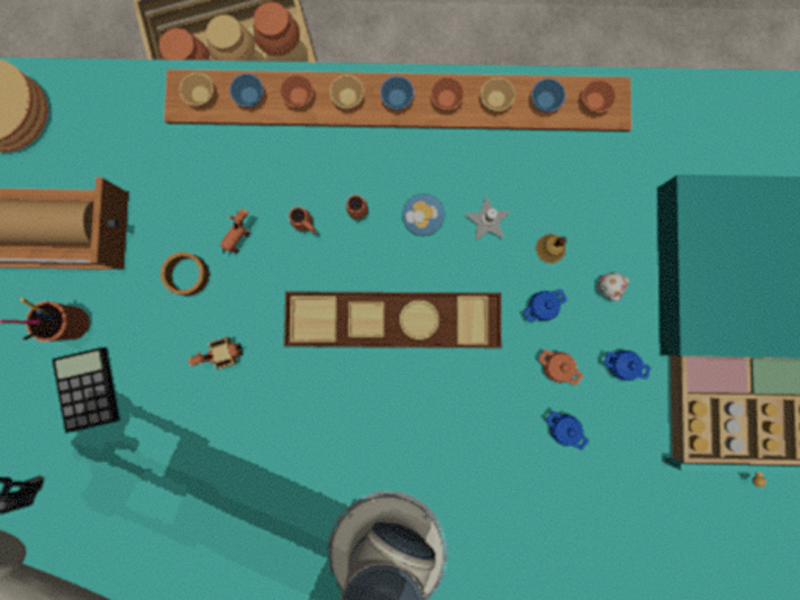

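View pics/scene.png

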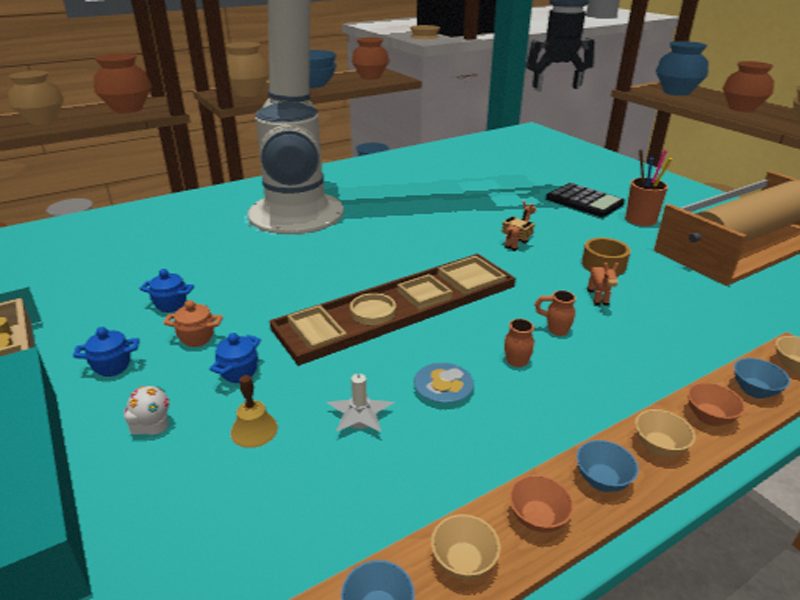

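The top view shows these candidates:
- **Donkeys:** one with pale baskets at (218,354) and a plain one at (236,232). I take the first.
- **Jug or vase:** the one at (301,219) has a handle, and (357,207) has none. I take the first.
- **Pots:** orange at (561,367), and blue look-alikes at (545,306), (626,365) and (567,430). I take the orange one.
- **Skull:** (613,286).
- **Boxes, left to right:** large (314,320), small (366,320), round (419,320) and oblong (472,320).

Next I'll measure and confirm in enlarged crops.

```bash
python3 - <<'E'
from h import *
s=1.5625
z=np.load('pics/top.npz');p,d=z['p'],z['d'];W=cloud('top',d)
C={'donkey':(218,354),'pot':(561,367),'jug':(301,219),'skull':(613,286),'plain':(236,232),'vase':(357,207)}
tiles=[]
for k,(u,v) in C.items():
    u,v=int(u/s),int(v/s); r=20
    w=W[v-r:v+r,u-r:u+r].reshape(-1,3); g=w[w[:,2]>12]
    c=np.median(g,0); g=g[np.hypot(*(g[:,:2]-c[:2]).T)<60]
    print(k,len(g),g.min(0).round(),g.max(0).round(),'mid',((g.min(0)+g.max(0))/2).round(), 'table z',np.median(w[w[:,2]<8][:,2]).round(1))
    tiles.append(cv2.resize(p[v-r:v+r,u-r:u+r,::-1],(260,260),interpolation=cv2.INTER_CUBIC))
cv2.imwrite('pics/crops.png',np.vstack([np.hstack(tiles[:3]),np.hstack(tiles[3:])]))
for k,(u,v) in {'large':(314,320),'small':(366,320),'round':(419,320),'oblong':(472,320)}.items():
    u,v=int(u/s),int(v/s); print(k,np.median(W[v-3:v+4,u-3:u+4].reshape(-1,3),0).round(1))
# tray bounds
w=W[170:235,175:330].reshape(-1,3);g=w[(w[:,2]>10)&(w[:,2]<30)]
r=cv2.minAreaRect(g[:,:2].astype(np.float32));print('tray',r,g[:,2].max())
c=camera_params('wrist');print(np.array(c['tool_from_camera']).round(3),c['intrinsics'])
print(R.from_rotvec(state()['tool_rot']).as_matrix().round(3))
E
```

```text
donkey 390 [344. 290.  13.] [405. 379.  86.] mid [375. 334.  49.] table z 0.0
pot 406 [ 329. -365.   24.] [ 393. -284.   75.] mid [ 361. -324.   50.] table z 0.5
jug 202 [610. 152.  20.] [658. 204.  71.] mid [634. 178.  45.] table z -0.1
skull 253 [ 492. -453.   29.] [ 546. -401.   64.] mid [ 519. -427.   47.] table z 0.5
plain 260 [572. 279.  14.] [654. 334.  85.] mid [613. 307.  49.] table z -0.2
vase 187 [644.  52.  23.] [682.  94.  70.] mid [663.  73.  47.] table z 0.1
large [445.4 156.1  10. ]
small [447.5  50.6  10.6]
round [449.6 -54.6  10. ]
oblong [ 451.9 -159.5    9.9]
tray ((447.34033203125, -0.40032958984375), (110.00949096679688, 428.149658203125), 0.7066447138786316) 26.98646483664975
[[-1.00000e-03 -9.66000e-01 -2.58000e-01  6.43420e+01]
 [ 1.00000e+00 -1.00000e-03  0.00000e+00  8.00000e-03]
 [-1.00000e-03 -2.58000e-01  9.66000e-01 -1.42445e+02]
 [ 0.00000e+00  0.00000e+00  0.00000e+00  1.00000e+00]] [[337.18626646   0.         255.67782641]
 [  0.         337.18626646 194.9177534 ]
 [  0.           0.           1.        ]]
[[-0.946  0.324 -0.001]
 [ 0.324  0.946 -0.002]
 [ 0.    -0.002 -1.   ]]
```

View pics/crops.png

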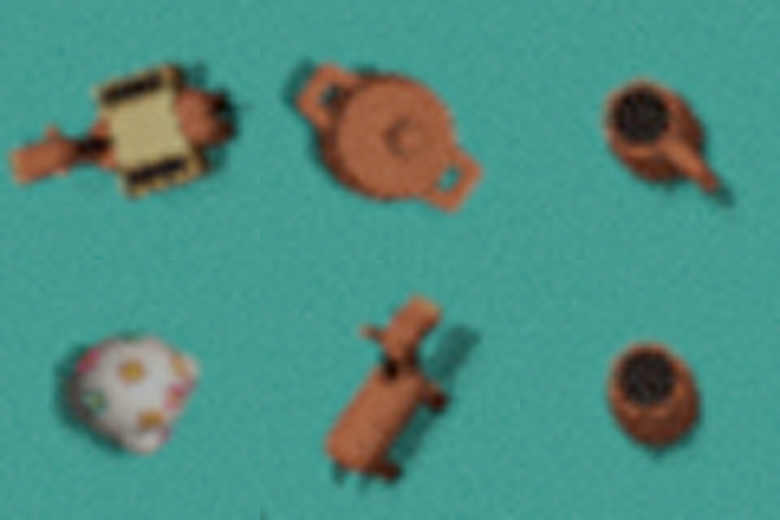

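The crops confirm it: the baskets, handle, orange pot and skull are the right pieces, and the plain donkey and the vase lack the distinguishing parts. I'll move above the basket donkey.

Request:
jog_arm:
  plan:
    - {"dp": [-1.2, -0.8, 0.2], "spin": 1}
    - {"dp": [-2.4, -1.6, 0.4], "spin": 2}
    - {"dp": [-3.6, -2.4, 0.6], "spin": 3}
    - {"dp": [-4.8, -3.2, 0.8], "spin": 4}
    - {"dp": [-6, -4, 1], "spin": 5}
    - {"dp": [-7.2, -4.8, 1.2], "spin": 6}
    - {"dp": [-8.2, -5.4, 1.3], "spin": 6.6}
    - {"dp": [-8.2, -5.4, 1.3], "spin": 6.6}
    - {"dp": [-8.2, -5.4, 1.3], "spin": 6.6}

```text
schema error: expected keys dp, spin, fingers
```

```bash
cat >> h.py <<'E'
def tool(s):
    M=R.from_rotvec(s['tool_rot']).as_matrix(); return M,s['tcp_pos']
def yang(s): M,_=tool(s); return np.degrees(np.arctan2(M[1,1],M[0,1]))
def wrist(out,half=None):
    s=state(); M,t=tool(s); p,d=grab('wrist'); c=camera_params('wrist');K=np.array(c['intrinsics']);T=np.array(c['tool_from_camera'])
    v,u=np.indices(d.shape)
    P=np.stack([(u-K[0,2])/K[0,0]*d,(v-K[1,2])/K[1,1]*d,d],-1)
    W=(P@T[:3,:3].T+T[:3,3])@M.T+t; W[d==0]=np.nan
    if out: cv2.imwrite(out,p[...,::-1])
    np.save('pics/W.npy',W); return p,W,s
def go(x,y,z,ang):
    s=state(); M,t=tool(s); d=M.T@(np.array([x,y,z])-t)/30
    a=(yang(s)-ang+180)%360-180
    print('tcp',t.round(1),'yang',round(yang(s),1),'dp',d.round(3),'spin',round(a/8,3),'t',round(s['clock'],1),'q6',s['qpos'][5].round(2))
def seg(W,c,r,z0,z1=200):
    g=W[np.isfinite(W[...,2])]; g=g[(np.hypot(g[:,0]-c[0],g[:,1]-c[1])<r)&(g[:,2]>z0)&(g[:,2]<z1)]; return g
E
python3 - <<'E'
from h import *
p,W,s=wrist('pics/w1.png')
print(s['tcp_pos'],yang(s))
for z0,z1 in((12,100),(25,54),(54,90)):
    g=seg(W,(375,334),70,z0,z1); r=cv2.minAreaRect(g[:,:2].astype(np.float32)); print(z0,len(g),np.round(r[0],1),np.round(r[1],1),round(r[2],1),g[:,2].max())
E
```

```text
[194.21580277 567.42803803 230.25515724] 71.10317364873436Traceback (most recent call last):
  File "<stdin>", line 5, in <module>
    return umr_maximum(a, axis, None, out, keepdims, initial, where)
ValueError: zero-size array to reduction operation maximum which has no identity
```

View pics/w1.png

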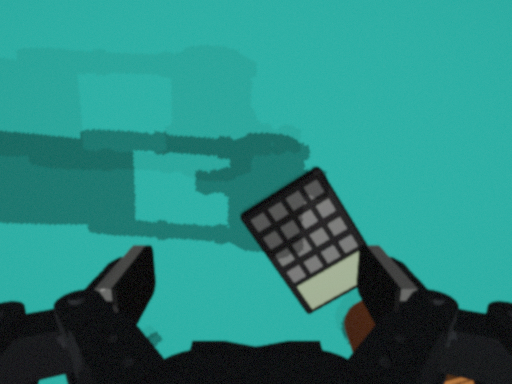

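The call was refused because every row needs the fingers key, so the arm hasn't moved. The picture only shows the calculator at (305,240) between the fingers. Retrying.

Request:
jog_arm:
  plan:
    - {"dp": [-1.2, -0.8, 0.2], "spin": 1, "fingers": 85}
    - {"dp": [-2.4, -1.6, 0.4], "spin": 2, "fingers": 85}
    - {"dp": [-3.6, -2.4, 0.6], "spin": 3, "fingers": 85}
    - {"dp": [-4.8, -3.2, 0.8], "spin": 4, "fingers": 85}
    - {"dp": [-6, -4, 1], "spin": 5, "fingers": 85}
    - {"dp": [-7.2, -4.8, 1.2], "spin": 6, "fingers": 85}
    - {"dp": [-8.2, -5.4, 1.3], "spin": 6.6, "fingers": 85}
    - {"dp": [-8.2, -5.4, 1.3], "spin": 6.6, "fingers": 85}
    - {"dp": [-8.2, -5.4, 1.3], "spin": 6.6, "fingers": 85}

```text
clock: 1.05
tcp_pos: [374.8, 334.3, 192.0]
tool_rot: [-1.841, -2.545, 0.001]
ft_force: [-0.2, 0.4, 1.1]
opening: 84.6
grip_force: 0.0
```

```bash

python3 - <<'E'
from h import *
p,W,s=wrist('pics/w2.png')
print(s['tcp_pos'],yang(s))
for z0,z1 in((12,100),(25,54),(54,90)):
    g=seg(W,(375,334),70,z0,z1)
    r=cv2.minAreaRect(g[:,:2].astype(np.float32)); print(z0,len(g),np.round(r[0],1),np.round(r[1],1),round(r[2],1),g[:,2].max())
for u,v in((256,180),(256,250)): print(u,v,W[v,u])
E
```

```text
[374.79644161 334.29357574 192.03176363] 18.248750393433347
12 3853 [374.4 334.4] [54.2 94.1] 18.6 85.55093019919045
25 2853 [379.4 320. ] [54.2 63.7] 18.8 53.92557282449292
54 988 [364.8 359.1] [23.3 41.5] 28.0 85.55093019919045
256 180 [374.89136124 336.59350357  49.50873332]
256 250 [402.4609372  252.8655115   -1.05686773]
```

View pics/w2.png

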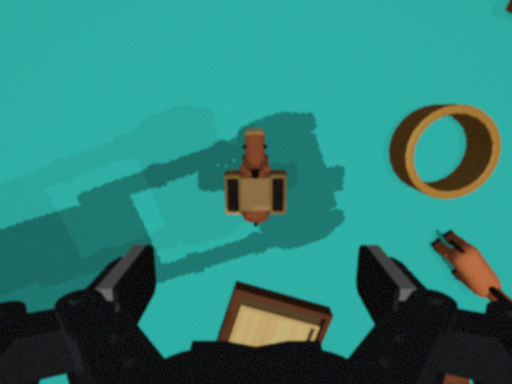

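The wrist view shows the basket donkey's baskets centred at about (256,193), with the head up at (256,135). The measured width of 54.2 mm matches the given size. I'll get the basket centre and the approach.

```bash

python3 - <<'E'
from h import *
W=np.load('pics/W.npy')
g=seg(W,(375,334),70,25,56); a=np.radians(18.7); c=np.array([374.4,334.4])
ydir=np.array([np.cos(a),np.sin(a)]); xdir=np.array([np.sin(a),-np.cos(a)])
q=(g[:,:2]-c); Y=q@ydir; X=q@xdir
b=abs(Y)>18; print(b.sum(),np.percentile(X[b],[1,50,99]),np.percentile(Y[b],[1,99]),np.percentile(g[b,2],[5,95]))
xc=np.mean(np.percentile(X[b],[1,99])); yc=np.mean(np.percentile(Y[b],[1,99]))
t=c+xc*xdir+yc*ydir; print('basket centre',t,'origin',t-xdir)
go(*t,18,18.7)
E
```

```text
882 [-7.697975    7.61463234 27.79270803] [-26.69635448  26.5200315 ] [38.7161988  52.12381986]
basket centre [377.53780876 324.85476545] origin [377.21719576 325.80197573]
tcp [374.3 335.  192.2] yang 18.3 dp [-3.570e-01 -3.000e-03  5.807e+00] spin -0.045 t 1.1 q6 0.34
```

Request:
jog_arm:
  plan:
    - {"dp": [-0.35, 0, 1.3], "spin": 0, "fingers": 85}
    - {"dp": [-0.35, 0, 2.8], "spin": 0, "fingers": 85}
    - {"dp": [-0.35, 0, 4.1], "spin": 0, "fingers": 85}
    - {"dp": [-0.35, 0, 5.1], "spin": 0, "fingers": 85}
    - {"dp": [-0.35, 0, 5.6], "spin": 0, "fingers": 85}
    - {"dp": [-0.35, 0, 5.8], "spin": 0, "fingers": 85}
    - {"dp": [-0.35, 0, 5.8], "spin": 0, "fingers": 62}
    - {"dp": [-0.35, 0, 5.8], "spin": 0, "fingers": 62}
    - {"dp": [-0.35, 0, 5.8], "spin": 0, "fingers": 45}
    - {"dp": [-0.35, 0, 5.8], "spin": 0, "fingers": 45}

```text
clock: 2.1
tcp_pos: [379.1, 325.7, 20.7]
tool_rot: [1.839, 2.546, 0.006]
ft_force: [-0.7, -0.4, 6.3]
opening: 53.1
grip_force: 64.4
```

Request:
jog_arm:
  plan:
    - {"dp": [0, 0, 0], "spin": 0, "fingers": 45}
    - {"dp": [0, 0, 0], "spin": 0, "fingers": 45}
    - {"dp": [0, 0, 0], "spin": 0, "fingers": 45}
    - {"dp": [0, 0, 0], "spin": 0, "fingers": 45}

```text
clock: 2.5
tcp_pos: [379.1, 325.7, 20.7]
tool_rot: [1.839, 2.546, 0.006]
ft_force: [-1.2, 0.1, 6.6]
opening: 53.0
grip_force: 64.4
```

Request:
jog_arm:
  plan:
    - {"dp": [0, 0, -0.3], "spin": 0, "fingers": 45}
    - {"dp": [0, 0, -1], "spin": 0, "fingers": 45}
    - {"dp": [0, 0, -2.2], "spin": 0, "fingers": 45}
    - {"dp": [0, 0, -3.6], "spin": 0, "fingers": 45}
    - {"dp": [0, 0, -4.9], "spin": 0, "fingers": 45}
    - {"dp": [0, 0, -5.7], "spin": 0, "fingers": 45}
    - {"dp": [0, 0, -6], "spin": 0, "fingers": 45}

```text
clock: 3.2
tcp_pos: [378.7, 325.3, 202.3]
tool_rot: [1.839, 2.545, 0.008]
ft_force: [0.3, 0.0, -0.2]
opening: 53.3
grip_force: 63.6
```

Request:
jog_arm:
  plan:
    - {"dp": [-0.4, 0, 0], "spin": -0.5, "fingers": 45}
    - {"dp": [-1.4, -0.1, 0], "spin": -1.4, "fingers": 45}
    - {"dp": [-2.8, -0.3, 0], "spin": -2.4, "fingers": 45}
    - {"dp": [-4.2, -0.5, 0], "spin": -3.4, "fingers": 45}
    - {"dp": [-5.6, -0.6, 0], "spin": -4.4, "fingers": 45}
    - {"dp": [-7, -0.8, 0], "spin": -5.4, "fingers": 45}
    - {"dp": [-8.4, -0.9, 0], "spin": -6.4, "fingers": 45}
    - {"dp": [-9.7, -1, 0], "spin": -7.4, "fingers": 45}
    - {"dp": [-10.6, -1.2, 0], "spin": -8.4, "fingers": 45}
    - {"dp": [-11, -1.2, 0], "spin": -8.9, "fingers": 45}

```text
clock: 4.2
tcp_pos: [446.8, -2.7, 196.9]
tool_rot: [-0.01, -3.139, 0.001]
ft_force: [0.1, 0.7, -1.7]
opening: 53.4
grip_force: 63.5
```

Request:
jog_arm:
  plan:
    - {"dp": [0, 0, 0], "spin": 0, "fingers": 45}
    - {"dp": [0, 0, 0], "spin": 0, "fingers": 45}

```text
clock: 4.4
tcp_pos: [446.9, 0.3, 197.3]
tool_rot: [-0.019, -3.14, -0.001]
ft_force: [0.4, -0.3, -1.3]
opening: 52.9
grip_force: 63.5
```

```bash

python3 - <<'E'
from h import *
p,W,s=wrist('pics/w3.png')
print(s['tcp_pos'],yang(s),s['clock'])
w=W[np.isfinite(W[...,2])]
f=w[(w[:,2]<14)&(w[:,2]>7)&(abs(w[:,1])<220)&(abs(w[:,0]-449)<60)]; print('floor z',np.median(f[:,2]))
im=((W[...,2]>7)&(W[...,2]<14.5)).astype(np.uint8)
n,l,st,ce=cv2.connectedComponentsWithStats(im)
for i in range(1,n):
    if st[i,4]>300:
        g=W[l==i]; r=cv2.minAreaRect(g[:,:2].astype(np.float32)); print(st[i],np.round(r[0],1),np.round(r[1],1),round(r[2],1),np.median(g[:,2]).round(1))
E
```

```text
[4.46936044e+02 3.22811473e-01 1.97322435e+02] 89.29871244903981 4.4
floor z 9.807472706230925
[288 120 186 103 726] [485.7 141.3] [ 85.8 200.2] 30.1 11.2
[113 131  81  96 431] [ 465.3 -120.8] [118.8  54. ] 33.7 10.6
[ 373  131   87   82 6248] [448.8 157.3] [79.9 77.3] 0.2 9.9
[ 35 132  36  97 505] [ 454.5 -208.8] [98.7 17.3] 10.2 10.8
[  63  137   61   86 4031] [ 452.9 -159.9] [86.  46.9] 1.3 9.7
[ 167  144   62   67 3309] [451.4 -57.2] [60.  66.7] 88.2 9.7
[ 282  145   57   61 3158] [450.4  53.9] [59.3 54.6] 0.9 9.8
[184 328  56  21 373] [632.6 -52.4] [25.8 59.7] 7.8 13.8
```

View pics/w3.png

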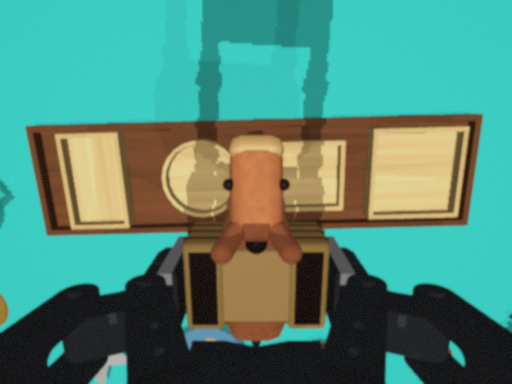

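The picture shows the four boxes clear: oblong at (95,180), round at (200,178), small at (312,175) and large at (418,172). The donkey is held straight, with its head toward the robot. The floor is at z 9.8 mm, and the fitted spacing and sizes agree with the description. I'll move over the oblong box.

Request:
jog_arm:
  plan:
    - {"dp": [-0.02, -0.5, 0], "spin": 0, "fingers": 45}
    - {"dp": [-0.1, -1.6, 0], "spin": -0.1, "fingers": 45}
    - {"dp": [-0.2, -3, 0], "spin": -0.18, "fingers": 45}
    - {"dp": [-0.28, -4.3, 0.3], "spin": -0.18, "fingers": 45}
    - {"dp": [-0.28, -5, 1], "spin": -0.18, "fingers": 45}
    - {"dp": [-0.28, -5.26, 2], "spin": -0.18, "fingers": 45}
    - {"dp": [-0.28, -5.26, 3.1], "spin": -0.18, "fingers": 45}
    - {"dp": [-0.28, -5.26, 4], "spin": -0.18, "fingers": 45}
    - {"dp": [-0.28, -5.26, 4.4], "spin": -0.18, "fingers": 45}
    - {"dp": [-0.28, -5.26, 4.4], "spin": -0.18, "fingers": 45}

```text
clock: 5.45
tcp_pos: [453.4, -156.3, 64.3]
tool_rot: [0.027, -3.138, -0.003]
ft_force: [0.3, 0.2, -0.6]
opening: 53.1
grip_force: 63.5
```

```bash

python3 - <<'E'
from h import *
go(453.5,-157.4,33,90.75); print(state()['ft_force'])
E
```

```text
tcp [ 453.4 -156.3   64.3] yang 91.0 dp [-0.006 -0.038  1.044] spin 0.027 t 5.5 q6 -1.99
[ 0.31219409  0.19896067 -0.61300922]
```

Request:
jog_arm:
  plan:
    - {"dp": [0, -0.03, 0.25], "spin": 0, "fingers": 45}
    - {"dp": [0, -0.03, 0.55], "spin": 0, "fingers": 45}
    - {"dp": [0, -0.03, 0.8], "spin": 0, "fingers": 45}
    - {"dp": [0, -0.03, 0.95], "spin": 0, "fingers": 45}
    - {"dp": [0, -0.03, 1], "spin": 0, "fingers": 45}
    - {"dp": [0, -0.03, 1.03], "spin": 0, "fingers": 45}
    - {"dp": [0, -0.03, 1.06], "spin": 0, "fingers": 45}

```text
clock: 6.15
tcp_pos: [454.6, -158.7, 34.7]
tool_rot: [-0.026, 3.141, -0.0]
ft_force: [-0.1, -0.4, -0.4]
opening: 53.1
grip_force: 63.5
```

Request:
jog_arm:
  plan:
    - {"dp": [0, 0, 0.02], "spin": 0, "fingers": 45}
    - {"dp": [0, 0, 0.04], "spin": 0, "fingers": 45}
    - {"dp": [0, 0, 0.04], "spin": 0, "fingers": 45}

```text
clock: 6.45
tcp_pos: [454.5, -158.6, 33.4]
tool_rot: [-0.026, 3.141, -0.0]
ft_force: [-0.3, 0.0, -1.0]
opening: 53.3
grip_force: 63.5
```

Request:
jog_arm:
  plan:
    - {"dp": [0, 0.03, 0.02], "spin": 0, "fingers": 45}
    - {"dp": [0, 0.03, 0.04], "spin": 0, "fingers": 45}
    - {"dp": [0, 0.03, 0.06], "spin": 0, "fingers": 45}
    - {"dp": [0, 0.03, 0.06], "spin": 0, "fingers": 45}

```text
clock: 6.85
tcp_pos: [454.3, -157.7, 31.3]
tool_rot: [0.026, -3.141, -0.0]
ft_force: [0.1, 0.1, -1.3]
opening: 53.1
grip_force: 63.5
```

Request:
jog_arm:
  plan:
    - {"dp": [0, 0, 0.02], "spin": 0, "fingers": 45}
    - {"dp": [0, 0, 0.03], "spin": 0, "fingers": 45}
    - {"dp": [0, 0, 0.03], "spin": 0, "fingers": 45}

```text
clock: 7.15
tcp_pos: [454.4, -157.7, 30.7]
tool_rot: [-0.026, 3.141, -0.0]
ft_force: [-0.2, 0.0, 0.3]
opening: 53.1
grip_force: 63.7
```

Request:
jog_arm:
  plan:
    - {"dp": [0, 0, 0.02], "spin": 0, "fingers": 45}
    - {"dp": [0, 0, 0.02], "spin": 0, "fingers": 45}
    - {"dp": [0, 0, 0.02], "spin": 0, "fingers": 55}
    - {"dp": [0, 0, 0.02], "spin": 0, "fingers": 60}
    - {"dp": [0, 0, 0.02], "spin": 0, "fingers": 70}
    - {"dp": [0, 0, 0.02], "spin": 0, "fingers": 75}
    - {"dp": [0, 0, 0.02], "spin": 0, "fingers": 75}

```text
clock: 7.85
tcp_pos: [454.4, -157.7, 29.8]
tool_rot: [0.026, -3.141, -0.0]
ft_force: [-0.2, 0.0, -0.5]
opening: 75.2
grip_force: 0.0
```

Request:
jog_arm:
  plan:
    - {"dp": [0, 0, -0.3], "spin": 0, "fingers": 75}
    - {"dp": [0, 0, -1], "spin": 0, "fingers": 75}
    - {"dp": [0, 0, -2.2], "spin": 0, "fingers": 75}
    - {"dp": [0, 0, -3.6], "spin": 0, "fingers": 80}
    - {"dp": [0, 0, -4.9], "spin": 0, "fingers": 85}
    - {"dp": [0, 0, -5.5], "spin": 0, "fingers": 85}
    - {"dp": [0, 0, -5.6], "spin": 0, "fingers": 85}

```text
clock: 8.55
tcp_pos: [455.5, -158.2, 202.2]
tool_rot: [-0.026, 3.135, -0.004]
ft_force: [0.9, 0.1, 0.2]
opening: 84.8
grip_force: 0.0
```

```bash

python3 - <<'E'
from h import *
p,W,s=wrist('pics/w4.png')
# donkey check + pot measure
g=seg(W,(453,-157),70,40,110); r=cv2.minAreaRect(g[:,:2].astype(np.float32)); print('donkey',np.round(r[0],1),np.round(r[1],1),round(r[2],1),g[:,2].max())
go(361,-324,195,0)
hsv=cv2.cvtColor(p,cv2.COLOR_RGB2HSV)
o=W[(hsv[...,0]<15)&(hsv[...,1]>110)]; o=o[np.isfinite(o[:,2])&(np.hypot(o[:,0]-361,o[:,1]+324)<70)&(o[:,2]>12)]
print('pot',len(o),*(np.round(a,1) for a in cv2.minAreaRect(o[:,:2].astype(np.float32))) if len(o) else '')
E
```

```text
donkey [ 445.2 -158.3] [92.9 54.3] 0.9 95.83382131870958
tcp [ 455.1 -158.   200.3] yang 90.9 dp [ 3.227 -5.481  0.174] spin 11.368 t 8.6 q6 -1.99
pot 5296 [ 363.9 -321.5] [85.6 55. ] 34.7
```

View pics/w4.png

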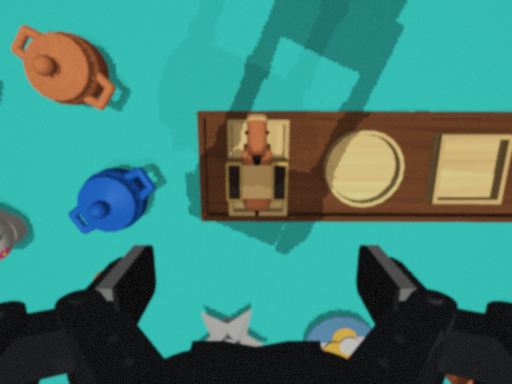

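The donkey stands upright and lengthwise in the oblong box, at (258,170) in the picture. The orange pot is at (62,66) with its ears diagonal. I'll go above the pot.

Request:
jog_arm:
  plan:
    - {"dp": [0.3, -0.5, 0], "spin": 0.8, "fingers": 85}
    - {"dp": [0.8, -1.4, 0], "spin": 1.8, "fingers": 85}
    - {"dp": [1.4, -2.4, 0], "spin": 2.8, "fingers": 85}
    - {"dp": [2, -3.4, 0], "spin": 3.8, "fingers": 85}
    - {"dp": [2.6, -4.4, 0], "spin": 4.8, "fingers": 85}
    - {"dp": [3, -5.1, 0], "spin": 5.8, "fingers": 85}
    - {"dp": [3.15, -5.4, 0], "spin": 6.8, "fingers": 85}
    - {"dp": [3.15, -5.4, 0], "spin": 7.8, "fingers": 85}
    - {"dp": [3.15, -5.4, 0], "spin": 8.8, "fingers": 85}
    - {"dp": [3.15, -5.4, 0], "spin": 9.8, "fingers": 85}

```text
clock: 9.6
tcp_pos: [361.9, -320.9, 195.6]
tool_rot: [-1.971, -2.442, -0.001]
ft_force: [-0.6, 0.3, -0.2]
opening: 84.7
grip_force: 0.0
```

Request:
jog_arm:
  plan:
    - {"dp": [0, 0, 0], "spin": 1, "fingers": 85}
    - {"dp": [0, 0, 0], "spin": 2, "fingers": 85}
    - {"dp": [0, 0, 0], "spin": 3, "fingers": 85}
    - {"dp": [0, 0, 0], "spin": 4, "fingers": 85}
    - {"dp": [0, 0, 0], "spin": 5, "fingers": 85}
    - {"dp": [0, 0, 0], "spin": 5.9, "fingers": 85}
    - {"dp": [0, 0, 0], "spin": 5.9, "fingers": 85}
    - {"dp": [0, 0, 0], "spin": 5.9, "fingers": 85}

```text
clock: 10.4
tcp_pos: [362.2, -320.9, 196.6]
tool_rot: [-2.778, -1.463, 0.001]
ft_force: [0.0, -0.2, 0.2]
opening: 85.0
grip_force: 0.0
```

```bash

python3 - <<'E'
from h import *
p,W,s=wrist('pics/w5.png')
g=seg(W,(362,-322),65,12,90)
# knob: top points
k=g[g[:,2]>68]; print('knob',k[:,:2].mean(0),(k[:,:2].min(0)+k[:,:2].max(0))/2,g[:,2].max())
# ears: far points from axis
c=(k[:,:2].min(0)+k[:,:2].max(0))/2
q=g[:,:2]-c; r=np.hypot(*q.T); e=q[(r>33)&(g[:,2]>28)]; th=np.arctan2(e[:,1],e[:,0])
print('ear ang',np.degrees(np.angle(np.exp(2j*th).mean())/2),len(e),r.max())
b=g[(g[:,2]>20)&(r<34)]; print('circle',cv2.minEnclosingCircle(b[:,:2].astype(np.float32)))
u=np.array([np.cos(a:=np.angle(np.exp(2j*th).mean())/2),np.sin(a)]); print('ears ends',(e@u).min(),(e@u).max())
n=np.array([-u[1],u[0]]); pr=q@n; print('width across',pr.min(),pr.max())
go(*c,17,np.degrees(a)-90)
E
```

```text
knob [ 365.34520672 -323.14182477] [ 364.837475   -323.78334303] 74.7774283561488
ear ang 56.037130983961504 643 44.731929257588625
circle ((364.9681701660156, -323.8736877441406), 33.92864990234375)
ears ends -42.93441486504008 43.668707092308765
width across -29.698742495691974 28.995201684646727
tcp [ 362.3 -321.   196.9] yang -34.5 dp [-0.032  0.133  5.996] spin -0.065 t 10.4 q6 -0.19
```

View pics/w5.png

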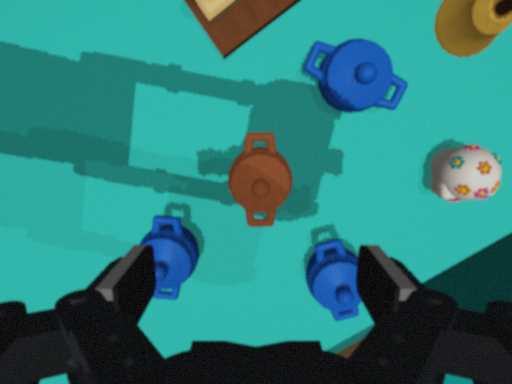

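The orange pot sits at (260,180) with its ears up and down in the picture, so closing along tool y grips it across x. Its 59 mm width and 44 mm ear reach match. The blue pots stand clear of the fingers. Descending.

Request:
jog_arm:
  plan:
    - {"dp": [-0.03, 0.13, 1.4], "spin": -0.06, "fingers": 85}
    - {"dp": [-0.03, 0.13, 2.9], "spin": -0.06, "fingers": 85}
    - {"dp": [-0.03, 0.13, 4.2], "spin": -0.06, "fingers": 85}
    - {"dp": [-0.03, 0.13, 5.2], "spin": -0.06, "fingers": 85}
    - {"dp": [-0.03, 0.13, 5.8], "spin": -0.06, "fingers": 85}
    - {"dp": [-0.03, 0.13, 5.97], "spin": -0.06, "fingers": 85}
    - {"dp": [-0.03, 0.13, 5.97], "spin": -0.06, "fingers": 66}
    - {"dp": [-0.03, 0.13, 5.97], "spin": -0.06, "fingers": 66}
    - {"dp": [-0.03, 0.13, 5.97], "spin": -0.06, "fingers": 50}
    - {"dp": [-0.03, 0.13, 5.97], "spin": -0.06, "fingers": 50}

```text
clock: 11.45
tcp_pos: [366.2, -325.3, 21.4]
tool_rot: [2.773, 1.469, 0.002]
ft_force: [-0.7, -0.0, 5.6]
opening: 57.3
grip_force: 64.6
```

Request:
jog_arm:
  plan:
    - {"dp": [0, 0, 0], "spin": 0, "fingers": 50}
    - {"dp": [0, 0, 0], "spin": 0, "fingers": 50}
    - {"dp": [0, 0, 0], "spin": 0, "fingers": 50}

```text
clock: 11.75
tcp_pos: [366.2, -325.2, 21.4]
tool_rot: [2.773, 1.469, 0.002]
ft_force: [-1.2, 0.8, 6.2]
opening: 57.1
grip_force: 64.6
```

Request:
jog_arm:
  plan:
    - {"dp": [0, 0, -0.2], "spin": 0, "fingers": 50}
    - {"dp": [0, 0, -0.9], "spin": 0, "fingers": 50}
    - {"dp": [0, 0, -2], "spin": 0, "fingers": 50}
    - {"dp": [0, 0, -3.2], "spin": 0, "fingers": 50}
    - {"dp": [0, 0, -4.4], "spin": 0, "fingers": 50}
    - {"dp": [0, 0, -5.4], "spin": 0, "fingers": 50}
    - {"dp": [0, 0, -5.9], "spin": 0, "fingers": 50}
    - {"dp": [0, 0, -6], "spin": 0, "fingers": 50}

```text
clock: 12.55
tcp_pos: [365.8, -324.7, 201.1]
tool_rot: [2.773, 1.469, 0.002]
ft_force: [0.3, -0.3, -1.6]
opening: 57.1
grip_force: 64.4
```

```bash

python3 - <<'E'
from h import *
go(448.9,154.8,197,20); s=state(); print(s['opening'],s['grip_force'])
E
```

```text
tcp [ 365.8 -324.7  201.1] yang -34.2 dp [14.781 -6.686  0.103] spin -6.771 t 12.6 q6 -0.2
57.097530810054735 64.388677328825
```

Request:
jog_arm:
  plan:
    - {"dp": [0.4, -0.2, 0], "spin": -0.4, "fingers": 50}
    - {"dp": [1.5, -0.7, 0], "spin": -1.3, "fingers": 50}
    - {"dp": [2.9, -1.3, 0], "spin": -2.3, "fingers": 50}
    - {"dp": [4.4, -2, 0], "spin": -3.3, "fingers": 50}
    - {"dp": [5.9, -2.7, 0], "spin": -4.3, "fingers": 50}
    - {"dp": [7.4, -3.3, 0], "spin": -5.3, "fingers": 50}
    - {"dp": [8.9, -4, 0], "spin": -6.3, "fingers": 50}
    - {"dp": [10.4, -4.7, 0], "spin": -7.3, "fingers": 50}
    - {"dp": [11.8, -5.3, 0], "spin": -8.2, "fingers": 50}
    - {"dp": [12.9, -5.8, 0], "spin": -8.9, "fingers": 50}

```text
clock: 13.55
tcp_pos: [438.0, 96.3, 196.6]
tool_rot: [-1.391, -2.814, 0.002]
ft_force: [-0.4, -0.0, -0.4]
opening: 56.9
grip_force: 64.4
```

```bash

python3 - <<'E'
from h import *
go(448.9,154.8,68,45); s=state(); print(s['opening'],s['grip_force'])
E
```

```text
tcp [438.   96.3 196.6] yang 37.4 dp [1.321 1.486 4.285] spin -0.95 t 13.6 q6 -0.51
56.85250233362556 64.3501652777195
```

Request:
jog_arm:
  plan:
    - {"dp": [0.7, 0.8, 0], "spin": -0.6, "fingers": 50}
    - {"dp": [1.15, 1.3, 0.2], "spin": -0.95, "fingers": 50}
    - {"dp": [1.32, 1.48, 0.7], "spin": -0.95, "fingers": 50}
    - {"dp": [1.32, 1.48, 1.6], "spin": -0.95, "fingers": 50}
    - {"dp": [1.32, 1.48, 2.6], "spin": -0.95, "fingers": 50}
    - {"dp": [1.32, 1.48, 3.5], "spin": -0.95, "fingers": 50}
    - {"dp": [1.32, 1.48, 4.1], "spin": -0.95, "fingers": 50}
    - {"dp": [1.32, 1.48, 4.28], "spin": -0.95, "fingers": 50}
    - {"dp": [1.32, 1.48, 4.28], "spin": -0.95, "fingers": 50}
    - {"dp": [1.32, 1.48, 4.28], "spin": -0.95, "fingers": 50}

```text
clock: 14.55
tcp_pos: [450.6, 151.8, 71.0]
tool_rot: [1.213, 2.897, 0.001]
ft_force: [-0.0, -0.4, -0.9]
opening: 57.4
grip_force: 64.3
```

```bash

python3 - <<'E'
from h import *
go(448.9,154.8,31.2,45); s=state(); print(s['opening'],s['ft_force'])
E
```

```text
tcp [450.6 151.8  71. ] yang 44.6 dp [0.11  0.029 1.326] spin -0.053 t 14.6 q6 -0.52
57.35439258023977 [-0.0375418  -0.43253934 -0.85302743]
```

Request:
jog_arm:
  plan:
    - {"dp": [0.1, 0.03, 0.25], "spin": 0, "fingers": 50}
    - {"dp": [0.1, 0.03, 0.55], "spin": 0, "fingers": 50}
    - {"dp": [0.1, 0.03, 0.85], "spin": 0, "fingers": 50}
    - {"dp": [0.1, 0.03, 1.05], "spin": 0, "fingers": 50}
    - {"dp": [0.1, 0.03, 1.15], "spin": 0, "fingers": 50}
    - {"dp": [0.1, 0.03, 1.2], "spin": 0, "fingers": 50}
    - {"dp": [0.1, 0.03, 1.24], "spin": 0, "fingers": 50}
    - {"dp": [0.1, 0.03, 1.26], "spin": 0, "fingers": 50}
    - {"dp": [0.1, 0.03, 1.26], "spin": 0, "fingers": 50}

```text
clock: 15.45
tcp_pos: [449.0, 154.9, 32.9]
tool_rot: [1.212, 2.898, 0.0]
ft_force: [0.5, 0.5, -0.9]
opening: 57.2
grip_force: 64.4
```

Request:
jog_arm:
  plan:
    - {"dp": [0, 0, 0.02], "spin": 0, "fingers": 50}
    - {"dp": [0, 0, 0.03], "spin": 0, "fingers": 50}
    - {"dp": [0, 0, 0.03], "spin": 0, "fingers": 50}

```text
clock: 15.75
tcp_pos: [448.8, 154.8, 31.8]
tool_rot: [1.212, 2.898, -0.0]
ft_force: [0.1, -0.6, -0.8]
opening: 57.4
grip_force: 64.4
```

Request:
jog_arm:
  plan:
    - {"dp": [0, 0, 0.02], "spin": 0, "fingers": 50}
    - {"dp": [0, 0, 0.03], "spin": 0, "fingers": 50}
    - {"dp": [0, 0, 0.03], "spin": 0, "fingers": 50}

```text
clock: 16.05
tcp_pos: [448.9, 154.8, 31.4]
tool_rot: [1.212, 2.898, 0.0]
ft_force: [-1.8, -0.2, 3.3]
opening: 57.2
grip_force: 64.8
```

Request:
jog_arm:
  plan:
    - {"dp": [0, 0, 0.015], "spin": 0, "fingers": 50}
    - {"dp": [0, 0, 0.02], "spin": 0, "fingers": 50}
    - {"dp": [0, 0, 0.02], "spin": 0, "fingers": 50}

```text
clock: 16.35
tcp_pos: [449.0, 154.8, 31.4]
tool_rot: [1.212, 2.898, 0.0]
ft_force: [-3.9, -0.8, 7.0]
opening: 57.2
grip_force: 65.2
```

Request:
jog_arm:
  plan:
    - {"dp": [0, 0, 0], "spin": 0, "fingers": 58}
    - {"dp": [0, 0, 0], "spin": 0, "fingers": 64}
    - {"dp": [0, 0, 0], "spin": 0, "fingers": 72}
    - {"dp": [0, 0, 0], "spin": 0, "fingers": 78}
    - {"dp": [0, 0, 0], "spin": 0, "fingers": 78}

```text
clock: 16.85
tcp_pos: [448.8, 154.8, 30.0]
tool_rot: [-1.212, -2.898, 0.0]
ft_force: [-0.6, -0.9, -0.2]
opening: 78.0
grip_force: 0.0
```

Request:
jog_arm:
  plan:
    - {"dp": [0, 0, -0.3], "spin": 0, "fingers": 78}
    - {"dp": [0, 0, -1], "spin": 0, "fingers": 78}
    - {"dp": [0, 0, -2.2], "spin": 0, "fingers": 78}
    - {"dp": [0, 0, -3.6], "spin": 0, "fingers": 80}
    - {"dp": [0, 0, -4.9], "spin": 0, "fingers": 85}
    - {"dp": [0, 0, -5.5], "spin": 0, "fingers": 85}
    - {"dp": [0, 0, -5.6], "spin": 0, "fingers": 85}
    - {"dp": [0, 0, -5.6], "spin": 0, "fingers": 85}

```text
clock: 17.65
tcp_pos: [449.0, 154.9, 198.6]
tool_rot: [1.212, 2.898, 0.001]
ft_force: [0.4, 0.2, -0.8]
opening: 85.1
grip_force: 0.0
```

```bash

python3 - <<'E'
from h import *
p,W,s=wrist('pics/w6.png')
g=seg(W,(449,155),50,30,110); k=g[g[:,2]>78]; print('pot',(k[:,:2].min(0)+k[:,:2].max(0))/2,g[:,2].max())
go(634,178,199,-45)
E
```

```text
pot [449.7412218  154.67533933] 84.83484626468244
tcp [448.5 154.8 197.2] yang 44.6 dp [-3.792  4.944 -0.068] spin 11.203 t 17.7 q6 -0.52
```

View pics/w6.png

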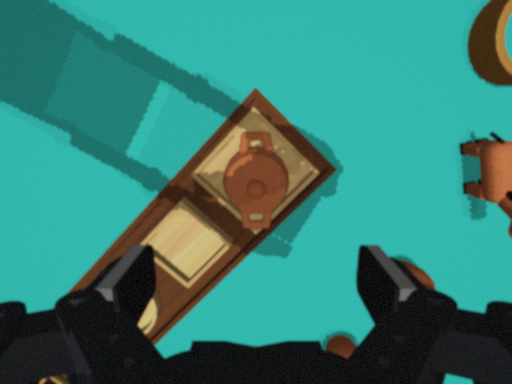

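The pot stands upright and centred in the large box, at (258,185) in the picture. Now the jug.

Request:
jog_arm:
  plan:
    - {"dp": [-0.3, 0.4, 0], "spin": 0.8, "fingers": 85}
    - {"dp": [-0.8, 1, 0], "spin": 1.8, "fingers": 85}
    - {"dp": [-1.4, 1.8, 0], "spin": 2.8, "fingers": 85}
    - {"dp": [-2, 2.6, 0], "spin": 3.8, "fingers": 85}
    - {"dp": [-2.6, 3.4, 0], "spin": 4.8, "fingers": 85}
    - {"dp": [-3.1, 4.1, 0], "spin": 5.8, "fingers": 85}
    - {"dp": [-3.6, 4.7, 0], "spin": 6.8, "fingers": 85}
    - {"dp": [-3.75, 4.9, 0], "spin": 7.8, "fingers": 85}
    - {"dp": [-3.8, 4.95, 0], "spin": 8.8, "fingers": 85}
    - {"dp": [-3.8, 4.95, 0], "spin": 9.8, "fingers": 85}

```text
clock: 18.7
tcp_pos: [634.2, 177.8, 194.8]
tool_rot: [-2.774, -1.471, 0.008]
ft_force: [-0.9, -0.7, -0.2]
opening: 85.0
grip_force: 0.0
```

Request:
jog_arm:
  plan:
    - {"dp": [0, 0, 0], "spin": 1, "fingers": 85}
    - {"dp": [0, 0, 0], "spin": 1.4, "fingers": 85}
    - {"dp": [0, 0, 0], "spin": 1.4, "fingers": 85}
    - {"dp": [0, 0, 0], "spin": 1.4, "fingers": 85}

```text
clock: 19.1
tcp_pos: [634.1, 177.9, 196.4]
tool_rot: [-2.901, -1.205, 0.004]
ft_force: [-0.3, 0.4, 0.5]
opening: 85.0
grip_force: 0.0
```

```bash

python3 - <<'E'
from h import *
p,W,s=wrist('pics/w7.png')
g=seg(W,(634,178),55,12,90)
b=g[g[:,2]>62]; c,r=cv2.minEnclosingCircle(b[:,:2].astype(np.float32)); print('rim',c,r,len(b),g[:,2].max())
# widest belly
m=g[(g[:,2]>24)&(g[:,2]<45)]; c=np.array(c)
q=g[:,:2]-c; rr=np.hypot(*q.T); h=q[(rr>28)]; th=np.arctan2(h[:,1],h[:,0]); a=np.angle(np.exp(1j*th).mean()); print('handle ang',np.degrees(a),len(h),rr.max())
n=np.array([-np.sin(a),np.cos(a)]); pr=q@n; print('across',pr.min(),pr.max())
go(*c,15,np.degrees(a)+90)
E
```

```text
rim (636.4990234375, 178.06854248046875) 26.575178146362305 1538 68.09826824039374
handle ang 42.443541577539136 199 34.02835020745082
across -21.818603296968526 21.285927181248752
tcp [634.2 177.9 196.9] yang -44.9 dp [0.068 0.058 6.062] spin -22.166 t 19.1 q6 1.01
```

View pics/w7.png

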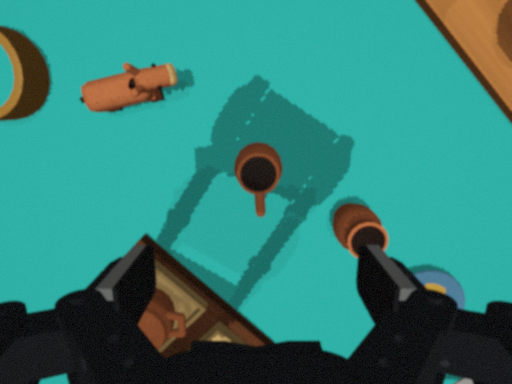

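The jug is at (258,170) with its handle pointing straight down to (261,213), and the vase is clear at (360,230). The handle points spoiled the circle fit, so I'll refit on the body only.

```bash

python3 - <<'E'
from h import *
W=np.load('pics/W.npy'); s=state(); M,t=tool(s)
g=seg(W,(634,178),55,20,90); q=(g-t)@M  # tool coords
n=q[:,0]
top=g[:,2]>60
for x in range(-40,40,5):
    m=(n>=x)&(n<x+5)
    if m.sum()>5: print(x,m.sum(),'y',q[m,1].min().round(1),q[m,1].max().round(1),'z',g[m,2].max().round(1))
E
```

```text
-35 6 y 0.7 7.0 z 50.3
-30 21 y -0.2 7.9 z 60.5
-25 50 y -0.2 7.6 z 63.1
-20 53 y -0.2 7.6 z 64.4
-15 55 y -1.1 7.6 z 64.8
-10 63 y -5.2 9.9 z 66.8
-5 143 y -11.0 15.7 z 67.7
0 232 y -18.3 22.3 z 68.1
5 271 y -19.1 23.2 z 68.0
10 293 y -19.0 24.0 z 67.8
15 301 y -18.9 23.0 z 67.9
20 299 y -17.2 21.2 z 67.8
25 302 y -14.3 18.4 z 67.1
30 103 y -8.2 11.5 z 46.1
```

Request:
jog_arm:
  plan:
    - {"dp": [0.37, 0.07, 1.4], "spin": -0.3, "fingers": 85}
    - {"dp": [0.37, 0.07, 2.9], "spin": -0.3, "fingers": 85}
    - {"dp": [0.37, 0.07, 4.2], "spin": -0.3, "fingers": 85}
    - {"dp": [0.37, 0.07, 5.2], "spin": -0.3, "fingers": 85}
    - {"dp": [0.37, 0.07, 5.8], "spin": -0.3, "fingers": 80}
    - {"dp": [0.37, 0.07, 6.02], "spin": -0.3, "fingers": 70}
    - {"dp": [0.37, 0.07, 6.02], "spin": -0.3, "fingers": 60}
    - {"dp": [0.37, 0.07, 6.02], "spin": -0.3, "fingers": 52}
    - {"dp": [0.37, 0.07, 6.02], "spin": -0.3, "fingers": 35}
    - {"dp": [0.37, 0.07, 6.02], "spin": -0.3, "fingers": 35}

```text
clock: 20.15
tcp_pos: [645.3, 184.8, 20.3]
tool_rot: [2.876, 1.263, 0.007]
ft_force: [-0.4, -0.2, 4.4]
opening: 42.1
grip_force: 61.2
```

Request:
jog_arm:
  plan:
    - {"dp": [0, 0, 0], "spin": 0, "fingers": 35}
    - {"dp": [0, 0, 0], "spin": 0, "fingers": 35}
    - {"dp": [0, 0, 0], "spin": 0, "fingers": 35}

```text
clock: 20.45
tcp_pos: [645.3, 184.8, 20.3]
tool_rot: [2.876, 1.263, 0.007]
ft_force: [0.1, 0.6, 5.9]
opening: 41.9
grip_force: 61.2
```

Request:
jog_arm:
  plan:
    - {"dp": [0, 0, -0.2], "spin": 0, "fingers": 35}
    - {"dp": [0, 0, -0.9], "spin": 0, "fingers": 35}
    - {"dp": [0, 0, -2], "spin": 0, "fingers": 35}
    - {"dp": [0, 0, -3.2], "spin": 0, "fingers": 35}
    - {"dp": [0, 0, -4.4], "spin": 0, "fingers": 35}
    - {"dp": [0, 0, -5.4], "spin": 0, "fingers": 35}
    - {"dp": [0, 0, -5.9], "spin": 0, "fingers": 35}
    - {"dp": [0, 0, -6], "spin": 0, "fingers": 35}

```text
clock: 21.25
tcp_pos: [644.6, 184.5, 200.3]
tool_rot: [2.876, 1.263, 0.006]
ft_force: [-0.3, 1.2, -1.4]
opening: 41.8
grip_force: 60.8
```

```bash

python3 - <<'E'
from h import *
go(450.2,50.8,65,-44); s=state(); print(s['opening'],s['grip_force'])
E
```

```text
tcp [644.6 184.5 200.3] yang -42.6 dp [-7.682 -1.767  4.481] spin 0.178 t 21.2 q6 0.97
41.76647060611778 60.797039489261806
```

Request:
jog_arm:
  plan:
    - {"dp": [-0.5, -0.1, 0], "spin": 0, "fingers": 35}
    - {"dp": [-1.6, -0.4, 0], "spin": 0, "fingers": 35}
    - {"dp": [-3, -0.7, 0], "spin": 0, "fingers": 35}
    - {"dp": [-4.5, -1, 0], "spin": 0, "fingers": 35}
    - {"dp": [-5.9, -1.3, 0], "spin": 0, "fingers": 35}
    - {"dp": [-7, -1.6, 0], "spin": 0, "fingers": 35}
    - {"dp": [-7.6, -1.75, 0], "spin": 0, "fingers": 35}
    - {"dp": [-7.68, -1.77, 0.3], "spin": 0, "fingers": 35}
    - {"dp": [-7.68, -1.77, 1], "spin": 0, "fingers": 35}
    - {"dp": [-7.68, -1.77, 2], "spin": 0, "fingers": 35}

```text
clock: 22.25
tcp_pos: [449.6, 50.9, 136.5]
tool_rot: [2.876, 1.263, 0.002]
ft_force: [1.1, 0.1, -0.9]
opening: 42.0
grip_force: 60.8
```

Request:
jog_arm:
  plan:
    - {"dp": [0, 0, 0.9], "spin": 0, "fingers": 35}
    - {"dp": [0, 0, 1.7], "spin": 0, "fingers": 35}
    - {"dp": [0, 0, 2.3], "spin": 0, "fingers": 35}
    - {"dp": [0, 0, 2.4], "spin": 0, "fingers": 35}
    - {"dp": [0, 0, 2.4], "spin": 0, "fingers": 35}

```text
clock: 22.75
tcp_pos: [448.3, 50.9, 63.9]
tool_rot: [-2.875, -1.263, 0.005]
ft_force: [0.5, -0.4, 0.5]
opening: 41.7
grip_force: 60.8
```

```bash

python3 - <<'E'
from h import *
go(450.5,51,30.1,-43); s=state(); print(s['opening'],s['ft_force'])
E
```

```text
tcp [448.3  50.9  63.9] yang -42.6 dp [0.055 0.056 1.125] spin 0.056 t 22.8 q6 0.78
41.65593344732605 [ 0.52219277 -0.42894585  0.54559926]
```

Request:
jog_arm:
  plan:
    - {"dp": [0.04, 0.04, 0.25], "spin": 0, "fingers": 35}
    - {"dp": [0.04, 0.04, 0.5], "spin": 0, "fingers": 35}
    - {"dp": [0.04, 0.04, 0.75], "spin": 0, "fingers": 35}
    - {"dp": [0.04, 0.04, 0.92], "spin": 0, "fingers": 35}
    - {"dp": [0.04, 0.04, 0.98], "spin": 0, "fingers": 35}
    - {"dp": [0.04, 0.04, 1.02], "spin": 0, "fingers": 35}
    - {"dp": [0.04, 0.04, 1.05], "spin": 0, "fingers": 35}
    - {"dp": [0.04, 0.04, 1.06], "spin": 0, "fingers": 35}
    - {"dp": [0.04, 0.04, 1.06], "spin": 0, "fingers": 35}

```text
clock: 23.65
tcp_pos: [450.8, 50.7, 34.1]
tool_rot: [2.876, 1.263, 0.001]
ft_force: [0.3, 1.4, -0.1]
opening: 41.9
grip_force: 60.8
```

Request:
jog_arm:
  plan:
    - {"dp": [0, 0, 0.02], "spin": 0, "fingers": 35}
    - {"dp": [0, 0, 0.03], "spin": 0, "fingers": 35}
    - {"dp": [0, 0, 0.03], "spin": 0, "fingers": 35}

```text
clock: 23.95
tcp_pos: [450.6, 50.7, 32.9]
tool_rot: [2.876, 1.263, -0.0]
ft_force: [0.4, -0.2, -0.1]
opening: 41.6
grip_force: 60.8
```

Request:
jog_arm:
  plan:
    - {"dp": [0, 0, 0.02], "spin": 0, "fingers": 35}
    - {"dp": [0, 0, 0.02], "spin": 0, "fingers": 35}
    - {"dp": [0, 0, 0.02], "spin": 0, "fingers": 35}

```text
clock: 24.25
tcp_pos: [450.6, 50.7, 32.3]
tool_rot: [-2.876, -1.263, 0.0]
ft_force: [0.4, 0.0, -0.7]
opening: 41.8
grip_force: 60.8
```

Request:
jog_arm:
  plan:
    - {"dp": [0, 0, 0.02], "spin": 0, "fingers": 35}
    - {"dp": [0, 0, 0.04], "spin": 0, "fingers": 35}
    - {"dp": [0, 0, 0.05], "spin": 0, "fingers": 35}
    - {"dp": [0, 0, 0.05], "spin": 0, "fingers": 35}

```text
clock: 24.65
tcp_pos: [450.6, 50.7, 30.8]
tool_rot: [-2.876, -1.263, 0.0]
ft_force: [1.5, 0.3, -1.7]
opening: 42.3
grip_force: 60.8
```

Request:
jog_arm:
  plan:
    - {"dp": [0, 0, 0.02], "spin": 0, "fingers": 35}
    - {"dp": [0, 0, 0.03], "spin": 0, "fingers": 35}
    - {"dp": [0, 0, 0.03], "spin": 0, "fingers": 35}

```text
clock: 24.95
tcp_pos: [450.7, 50.7, 30.3]
tool_rot: [2.876, 1.263, 0.0]
ft_force: [0.0, 0.6, 2.4]
opening: 42.2
grip_force: 61.1
```

Request:
jog_arm:
  plan:
    - {"dp": [0, 0, 0], "spin": 0, "fingers": 43}
    - {"dp": [0, 0, 0], "spin": 0, "fingers": 48}
    - {"dp": [0, 0, 0], "spin": 0, "fingers": 56}
    - {"dp": [0, 0, 0], "spin": 0, "fingers": 64}
    - {"dp": [0, 0, 0], "spin": 0, "fingers": 64}

```text
clock: 25.45
tcp_pos: [450.6, 50.7, 29.9]
tool_rot: [2.876, 1.263, -0.0]
ft_force: [-0.6, 0.0, -0.0]
opening: 64.0
grip_force: 0.0
```

Request:
jog_arm:
  plan:
    - {"dp": [0, 0, -0.3], "spin": 0, "fingers": 64}
    - {"dp": [0, 0, -1], "spin": 0, "fingers": 64}
    - {"dp": [0, 0, -2.2], "spin": 0, "fingers": 64}
    - {"dp": [0, 0, -3.6], "spin": 0, "fingers": 80}
    - {"dp": [0, 0, -4.9], "spin": 0, "fingers": 85}
    - {"dp": [0, 0, -5.5], "spin": 0, "fingers": 85}
    - {"dp": [0, 0, -5.6], "spin": 0, "fingers": 85}
    - {"dp": [0, 0, -5.6], "spin": 0, "fingers": 85}

```text
clock: 26.25
tcp_pos: [450.8, 50.7, 198.3]
tool_rot: [2.876, 1.263, 0.001]
ft_force: [-0.2, -0.2, -0.7]
opening: 85.0
grip_force: 0.0
```

```bash

python3 - <<'E'
from h import *
p,W,s=wrist('pics/w8.png')
g=seg(W,(450,51),50,35,110); k=g[g[:,2]>72]; print('jug',k[:,:2].mean(0),g[:,2].max(),np.percentile(g[:,2],95))
go(519,-427,199,-40)
z=np.load('pics/top.npz');W=cloud('top',z['d'])
g=seg(W,(519,-427),45,32); print(cv2.minAreaRect(g[:,:2].astype(np.float32)),g[:,2].max())
E
```

```text
jug [449.02308348  48.41901266] 78.28104082530622 76.94758984965327
tcp [450.3  50.7 197. ] yang -42.6 dp [-10.178  12.459  -0.07 ] spin -0.322 t 26.3 q6 0.78
((521.6034545898438, -424.53955078125), (49.29420852661133, 51.49095153808594), 64.87178039550781) 64.33128495741911
```

View pics/w8.png

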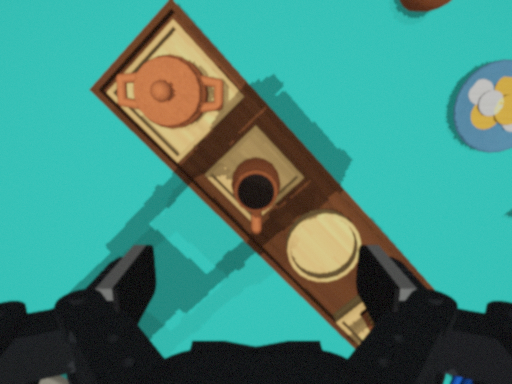

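The jug stands upright in the small box at (256,190), handle over the corner. Now the skull.

Request:
jog_arm:
  plan:
    - {"dp": [-0.4, 0.5, 0], "spin": 0, "fingers": 85}
    - {"dp": [-1.2, 1.5, 0], "spin": 0, "fingers": 85}
    - {"dp": [-2.2, 2.7, 0], "spin": 0, "fingers": 85}
    - {"dp": [-3.2, 3.9, 0], "spin": 0, "fingers": 85}
    - {"dp": [-4.2, 5.1, 0], "spin": 0, "fingers": 85}
    - {"dp": [-5.2, 6.4, 0], "spin": 0, "fingers": 85}
    - {"dp": [-6.2, 7.6, 0], "spin": 0, "fingers": 85}
    - {"dp": [-7.2, 8.8, 0], "spin": 0, "fingers": 85}
    - {"dp": [-8.1, 9.9, 0], "spin": 0, "fingers": 85}
    - {"dp": [-9, 11, 0], "spin": 0, "fingers": 85}

```text
clock: 27.3
tcp_pos: [510.2, -372.8, 195.1]
tool_rot: [-2.873, -1.261, 0.003]
ft_force: [-0.2, -0.1, 0.1]
opening: 85.3
grip_force: 0.0
```

Request:
jog_arm:
  plan:
    - {"dp": [-0.6, 0.75, 0], "spin": 0, "fingers": 85}
    - {"dp": [-1.1, 1.3, 0], "spin": 0, "fingers": 85}
    - {"dp": [-1.2, 1.45, 0], "spin": 0, "fingers": 85}
    - {"dp": [-1.2, 1.45, 0], "spin": 0, "fingers": 85}

```text
clock: 27.7
tcp_pos: [518.1, -427.2, 195.5]
tool_rot: [-2.874, -1.261, 0.002]
ft_force: [0.6, -0.4, -0.0]
opening: 84.8
grip_force: 0.0
```

```bash

python3 - <<'E'
from h import *
p,W,s=wrist(None)
g=seg(W,(519,-427),50,25,80); print(s['tcp_pos'],yang(s),g[:,2].max())
for z in(25,32,40): h=g[g[:,2]>z];print(z,cv2.minAreaRect(h[:,:2].astype(np.float32)))
K=p[80:280,150:370]; cv2.imwrite('pics/w9.png',cv2.resize(K[...,::-1],None,fx=2.5,fy=2.5,interpolation=cv2.INTER_CUBIC))
c=np.mean([g[:,:2].min(0),g[:,:2].max(0)],0)
for a in range(0,180,15):
    u=np.array([np.cos(np.radians(a)),np.sin(np.radians(a))]); e=(g[:,:2]-c)@u; print(a,e.min().round(1),e.max().round(1),(e.max()-e.min()).round(1))
print(c); go(*c,100,yang(s))
E
```

```text
[ 518.14722307 -427.24042829  195.49392188] -42.62517645484352 62.749359707175614
25 ((525.253173828125, -424.1397705078125), (50.551048278808594, 49.77976608276367), 62.5159912109375)
32 ((525.253173828125, -424.1397705078125), (50.551048278808594, 49.77976608276367), 62.5159912109375)
40 ((525.6214599609375, -424.5815124511719), (50.605281829833984, 47.963905334472656), 61.421634674072266)
0 -27.4 27.4 54.7
15 -27.2 27.9 55.1
30 -26.2 28.3 54.5
45 -24.2 29.3 53.5
60 -21.4 29.6 51.0
75 -24.4 28.9 53.4
90 -27.2 27.2 54.4
105 -29.6 26.6 56.1
120 -29.9 25.8 55.7
135 -28.2 24.5 52.7
150 -26.2 23.9 50.1
165 -26.4 26.0 52.4
[ 522.53725136 -427.65345181]
tcp [ 518.4 -426.5  196.3] yang -42.6 dp [0.063 0.137 3.211] spin 0.006 t 27.8 q6 0.0
```

View pics/w9.png

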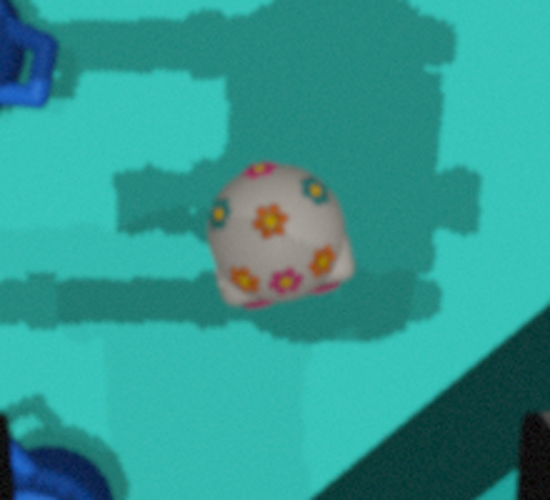

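The skull sits at about (280,232) in the crop, with its flat face edge from (230,305) to (352,275). Its temple axis is therefore at -28° in the world frame, and the rectangle fit agrees. I'll turn, then descend.

Request:
jog_arm:
  plan:
    - {"dp": [0.24, 0.1, 0.8], "spin": -0.9, "fingers": 85}
    - {"dp": [0.24, 0.1, 1.9], "spin": -1.8, "fingers": 85}
    - {"dp": [0.24, 0.1, 3.2], "spin": -1.8, "fingers": 85}
    - {"dp": [0.24, 0.1, 4.4], "spin": -1.8, "fingers": 85}
    - {"dp": [0.24, 0.1, 5.4], "spin": -1.8, "fingers": 85}
    - {"dp": [0.24, 0.1, 5.9], "spin": -1.8, "fingers": 85}
    - {"dp": [0.24, 0.1, 6.1], "spin": -1.8, "fingers": 85}
    - {"dp": [0.24, 0.1, 6.1], "spin": -1.8, "fingers": 70}

```text
clock: 28.55
tcp_pos: [526.0, -423.5, 15.3]
tool_rot: [-2.695, -1.615, -0.0]
ft_force: [0.3, -0.0, 0.3]
opening: 73.1
grip_force: 0.0
```

Request:
jog_arm:
  plan:
    - {"dp": [0, 0, 0], "spin": 0, "fingers": 60}
    - {"dp": [0, 0, 0], "spin": 0, "fingers": 54}
    - {"dp": [0, 0, 0], "spin": 0, "fingers": 42}
    - {"dp": [0, 0, 0], "spin": 0, "fingers": 42}
    - {"dp": [0, 0, 0], "spin": 0, "fingers": 42}
    - {"dp": [0, 0, 0], "spin": 0, "fingers": 42}
    - {"dp": [0, 0, 0], "spin": 0, "fingers": 42}

```text
clock: 29.25
tcp_pos: [526.8, -424.9, 17.7]
tool_rot: [2.692, 1.612, 0.002]
ft_force: [-0.0, 0.4, 6.4]
opening: 48.1
grip_force: 62.5
```

Request:
jog_arm:
  plan:
    - {"dp": [0, 0, -0.2], "spin": 0, "fingers": 42}
    - {"dp": [0, 0, -0.9], "spin": 0, "fingers": 42}
    - {"dp": [0, 0, -2], "spin": 0, "fingers": 42}
    - {"dp": [0, 0, -3.2], "spin": 0, "fingers": 42}
    - {"dp": [0, 0, -4.4], "spin": 0, "fingers": 42}
    - {"dp": [0, 0, -5.4], "spin": 0, "fingers": 42}
    - {"dp": [0, 0, -5.9], "spin": 0, "fingers": 42}
    - {"dp": [0, 0, -6], "spin": 0, "fingers": 42}

```text
clock: 30.05
tcp_pos: [526.3, -424.6, 197.7]
tool_rot: [2.692, 1.612, 0.002]
ft_force: [-0.5, -1.2, -0.2]
opening: 48.0
grip_force: 62.0
```

```bash

python3 - <<'E'
from h import *
go(451.6,-53.2,197,-28); s=state(); print(s['opening'],s['grip_force'])
p,W,s=wrist(None); cv2.imwrite('pics/w10.png',p[...,::-1])
E
```

```text
tcp [ 526.3 -424.6  197.7] yang -28.2 dp [ 9.736 -8.04  -0.018] spin -0.022 t 30.1 q6 -0.24
48.025846212741 62.000252455472946
```

View pics/w10.png

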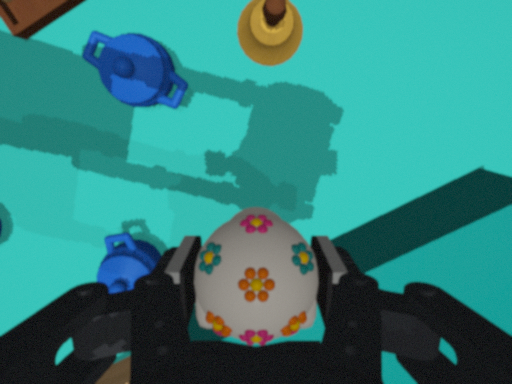

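The skull is held squarely between the fingers at (257,285). Carrying it to the round box.

Request:
jog_arm:
  plan:
    - {"dp": [0.3, -0.25, 0], "spin": 0, "fingers": 42}
    - {"dp": [1, -0.8, 0], "spin": 0, "fingers": 42}
    - {"dp": [2, -1.65, 0], "spin": 0, "fingers": 42}
    - {"dp": [3.1, -2.55, 0], "spin": 0, "fingers": 42}
    - {"dp": [4.2, -3.45, 0], "spin": 0, "fingers": 42}
    - {"dp": [5.3, -4.35, 0], "spin": 0, "fingers": 42}
    - {"dp": [6.4, -5.3, 0], "spin": 0, "fingers": 42}
    - {"dp": [7.5, -6.2, 0], "spin": 0, "fingers": 42}
    - {"dp": [8.5, -7, 0], "spin": 0, "fingers": 42}
    - {"dp": [9.2, -7.6, 0], "spin": 0, "fingers": 42}

```text
clock: 31.1
tcp_pos: [453.7, -70.8, 192.3]
tool_rot: [-2.692, -1.614, 0.004]
ft_force: [0.3, -0.0, -0.4]
opening: 48.3
grip_force: 62.1
```

Request:
jog_arm:
  plan:
    - {"dp": [0.4, -0.35, 0], "spin": 0, "fingers": 42}
    - {"dp": [0.54, -0.44, 0.2], "spin": 0, "fingers": 42}
    - {"dp": [0.54, -0.44, 0.8], "spin": 0, "fingers": 42}
    - {"dp": [0.54, -0.44, 1.7], "spin": 0, "fingers": 42}
    - {"dp": [0.54, -0.44, 2.7], "spin": 0, "fingers": 42}
    - {"dp": [0.54, -0.44, 3.6], "spin": 0, "fingers": 42}
    - {"dp": [0.54, -0.44, 4.2], "spin": 0, "fingers": 42}
    - {"dp": [0.54, -0.44, 4.4], "spin": 0, "fingers": 42}
    - {"dp": [0.54, -0.44, 4.4], "spin": 0, "fingers": 42}
    - {"dp": [0.54, -0.44, 4.4], "spin": 0, "fingers": 42}

```text
clock: 32.1
tcp_pos: [451.4, -52.9, 63.4]
tool_rot: [2.695, 1.613, 0.0]
ft_force: [1.2, 0.4, -1.4]
opening: 48.5
grip_force: 62.1
```

```bash

python3 - <<'E'
from h import *
go(452.2,-53.6,27.5,-28.2); s=state(); print(s['opening'],s['ft_force'])
E
```

```text
tcp [451.4 -52.9  63.4] yang -28.2 dp [-0.007  0.033  1.197] spin -0.0 t 32.1 q6 0.3
48.465058954107576 [ 1.23756346  0.38590249 -1.37587454]
```

Request:
jog_arm:
  plan:
    - {"dp": [0, 0.02, 0.25], "spin": 0, "fingers": 42}
    - {"dp": [0, 0.02, 0.5], "spin": 0, "fingers": 42}
    - {"dp": [0, 0.02, 0.75], "spin": 0, "fingers": 42}
    - {"dp": [0, 0.02, 0.95], "spin": 0, "fingers": 42}
    - {"dp": [0, 0.02, 1.03], "spin": 0, "fingers": 42}
    - {"dp": [0, 0.02, 1.08], "spin": 0, "fingers": 42}
    - {"dp": [0, 0.02, 1.12], "spin": 0, "fingers": 42}
    - {"dp": [0, 0.02, 1.14], "spin": 0, "fingers": 42}
    - {"dp": [0, 0.02, 1.14], "spin": 0, "fingers": 42}

```text
clock: 33.0
tcp_pos: [451.7, -52.9, 29.0]
tool_rot: [2.695, 1.614, 0.0]
ft_force: [-0.2, -0.3, -0.5]
opening: 48.5
grip_force: 62.1
```

Request:
jog_arm:
  plan:
    - {"dp": [0, 0, 0.02], "spin": 0, "fingers": 42}
    - {"dp": [0, 0, 0.03], "spin": 0, "fingers": 42}
    - {"dp": [0, 0, 0.03], "spin": 0, "fingers": 42}

```text
clock: 33.3
tcp_pos: [451.6, -52.9, 27.9]
tool_rot: [2.695, 1.614, -0.0]
ft_force: [0.9, 0.1, -0.1]
opening: 48.5
grip_force: 62.1
```

Request:
jog_arm:
  plan:
    - {"dp": [0, 0, 0.02], "spin": 0, "fingers": 42}
    - {"dp": [0, 0, 0.02], "spin": 0, "fingers": 42}
    - {"dp": [0, 0, 0.02], "spin": 0, "fingers": 42}

```text
clock: 33.6
tcp_pos: [451.8, -52.8, 27.7]
tool_rot: [2.695, 1.614, 0.001]
ft_force: [-1.9, 0.7, 2.8]
opening: 48.5
grip_force: 62.4
```

Contact with the floor. Releasing and lifting.

Request:
jog_arm:
  plan:
    - {"dp": [0, 0, 0], "spin": 0, "fingers": 49}
    - {"dp": [0, 0, 0], "spin": 0, "fingers": 54}
    - {"dp": [0, 0, 0], "spin": 0, "fingers": 62}
    - {"dp": [0, 0, 0], "spin": 0, "fingers": 70}
    - {"dp": [0, 0, 0], "spin": 0, "fingers": 70}

```text
clock: 34.1
tcp_pos: [451.6, -52.9, 27.2]
tool_rot: [-2.695, -1.614, 0.0]
ft_force: [0.2, 0.3, -0.8]
opening: 69.7
grip_force: 0.0
```

Request:
jog_arm:
  plan:
    - {"dp": [0, 0, -0.3], "spin": 0, "fingers": 70}
    - {"dp": [0, 0, -1], "spin": 0, "fingers": 70}
    - {"dp": [0, 0, -2.2], "spin": 0, "fingers": 70}
    - {"dp": [0, 0, -3.6], "spin": 0, "fingers": 70}
    - {"dp": [0, 0, -4.9], "spin": 0, "fingers": 70}
    - {"dp": [0, 0, -6], "spin": 0, "fingers": 70}
    - {"dp": [0, 0, -6.5], "spin": 0, "fingers": 70}
    - {"dp": [0, 0, -6.5], "spin": 0, "fingers": 70}

```text
clock: 34.9
tcp_pos: [452.5, -53.1, 224.9]
tool_rot: [2.693, 1.612, 0.005]
ft_force: [0.0, -0.3, -0.7]
opening: 70.2
grip_force: 0.0
```

```bash

python3 - <<'E'
from h import *
p,W,s=wrist('pics/w11.png')
p,d=grab('scene'); cv2.imwrite('pics/w12.png',cv2.resize(p[90:300,60:420,::-1],None,fx=2.2,fy=2.2,interpolation=cv2.INTER_CUBIC))
g=seg(W,(451,-53),45,40,110); print(cv2.minAreaRect(g[:,:2].astype(np.float32)),g[:,2].max())
E
```

```text
((451.8880615234375, -52.95996856689453), (50.187503814697266, 49.210304260253906), 62.59461212158203) 72.34949776536484
```

View pics/w12.png

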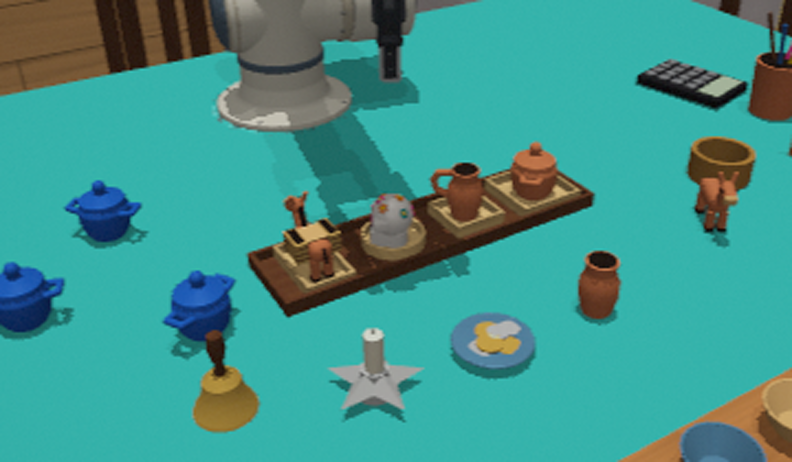

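All four toys stand upright in their boxes: donkey at (312,240), skull at (392,220), jug at (463,190) and pot at (535,175). The look-alikes stand undisturbed and the arm is clear, so I'm handing in.

```bash
python3 -c "
from plant import *
print(close_job())"
```

```text
the job is handed in; nothing more can be done
None
```

The job is handed in at about 35 s of the 106 s limit: the basket donkey, lidded pot, jug and skull stand upright in their boxes, placed in the order asked, and the plain donkey and vase were not touched.

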